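# Empty the bead shaker

### The arm

A 6-joint arm with a two-finger parallel gripper is mounted at the origin on the work surface. World frame = base frame: x ahead of the robot, y to its left, z up, the work surface at z = 0. Lengths are in m, angles in degrees, forces in N, time in s.
With the tool pointing down it reaches from about 0.4 to 0.825 m from the base axis. Payload 7 kg.
Tool frame: the origin (TCP) lies midway between the tips of the shut fingers; the grasp point (between the pads) lies 19 mm behind it; z points along the fingers, y is the line along which they close (so a half turn about z gives the same grasp; the last joint's range is limited). The gripper opens to 88 mm and grips with 3 to 60 N. Pads are 19 mm wide; open, the fingers measure 130 mm over their backs; the gripper's body (78 mm by 193 mm) begins 47 mm behind the grasp point.
Start: joints at [-50.128, 20.546, 0.682, 0, -70.136, -16.507], TCP at [0.268, -0.62, 0.227] pointing down, gripper open.
Joint ranges: [-176.03, 176.03], [-82.01, 121.73], [-58.28, 71.71], [-173.87, 95.51], [-174.79, -0.11], [-173.66, 173.66]. Speed limits (degrees/s): [136.94, 136.94, 172.46, 180, 180, 180].

### API

Orientations are given as [roll, pitch, yaw] about the fixed x, y, z axes, in that order (R = Rz(yaw) Ry(pitch) Rx(roll)).
In Python, from plant import r gives the robot as it stands.
- The arm moves only by the tool drive_tool, never from a script. Its argument "commands" is a list of rows, each an object of numbers: "hand": the closure, from 0 (fully open) to 1 (shut); "tx", "ty", "tz": the shift along the world's x, y, z scaled (see below); "turn": the turn about the world's z scaled (see below). A call has 1 to 10 rows; each row is the pose to reach, as a shift and turn from the pose commanded when the call began; what a row does not reach only later rows make up. The controller multiplies each number of a shift by 0.6 m and each number of a turn by 90 degrees. A row lasts 1/10 s, in which the tool goes at most 50 mm and 8.59 degrees, less where a joint would pass 70% of its speed; a pose out of reach is approached as far as the arm can. A call with a number of a shift or a turn outside -1 to 1 is refused whole. A call with a gripper value outside its range is refused whole. The fingers move at their own pace and stop on an object; "grip_force" is the grip in N (left out, the last holds). Time passes only in rows, so rows that repeat a pose let the fingers close. It gives the time, the measured TCP pose, the force, the opening and the grip force at its end, in the units of the state.
- r.get_state(): the state, without advancing time (a new reading comes with each control period).
- r.capture(name): name is "side" or "top" or "wrist"; returns a dict with "frame" (480x640x3 uint8, red, green, blue), "fx", "fy", "cx", "cy" (pixels), "world_from_camera" (4x4, takes a point from camera to world coordinates); the wrist camera has in their place "T_tool_cam" (4x4, takes a point from camera to tool coordinates, whose origin is the TCP and whose axes are the flange's). Camera axes: x right, y down, z forward; pixel columns grow to the right and rows downward; lengths in m; the calibration is good to about 2 mm. A picture is of the moment at which its call begins: read the wrist's pose just before it. There is no depth.
- r.close_job(): hands the job in; it is judged then, once.
Trained networks look in the newest picture that a camera, given by its name, has taken for a name from the list of things; names that differ only in an ending like _2 or _b are one class to them, and where a whole thing is asked for, a point or a joint stands for the part that bears it (a point fixed in the world has none). Each returns a list of dicts, best first, with "score" (0 to 1); they miss things now and then, are a little off and sometimes report something else, mostly with a low value. They report only what shows in the picture. A call takes as long as a camera call. They do not tell look-alikes from the thing itself.
- r.trace(label, camera): "pixels" (480x640 bool, what is visible of it) and "extent" ([left, top, right, bottom] in pixels, round what is visible of it).
The state is a dict: "time_s": time; "joints": joint angles; "qd": joint speeds; "joint_torque": joint torques, N m; "tcp_pos": TCP position; "eef_rot": TCP orientation; "contact_force": force on the tool from outside, world axes, zero at the start; "moment": the same for the moment, N m; "gripper_width": finger opening in m; "gripper_force": force on a finger pad.
Only numpy, scipy, OpenCV 4.12 (cv2) and the standard library are available. Lean on these libraries where they do the work, as an engineer would, in place of code of your own. Each camera call takes 0.05 s, during which the arm holds its last target. There are 200 camera calls.

### The job

On the ledge a clear bead shaker with a perforated metal cap stands in a white tipping stand. Unscrew the cap anticlockwise, lift it off and set it down, holes up, in the middle of the stand's cork pad; then tip the open jar over towards its tray until both remaining beads have poured out of the wide mouth into the tray.

Things in the scene. Friction and masses are not known exactly. Their poses are not given: they have to be found in the camera images.
- stand: White plastic stand, fixed. Origin on the ledge under the jar's axis; +x = way the jar tips, z up. Tray x -45..165, y -65..65 mm, floor 3, rim 25 mm high. Uprights at y = +-34 mm (22 x 6 mm, top z 88) carry the jar's pivot: axis along y at x 0, z 75. Cork pad for the cap: 80 mm square, centre x 0, y 135 mm, top z 8, on the +y side. A like jar with a plain lid and no stand is not part of the job.
- cap: Perforated round aluminium cap, diameter 58-61 mm, 28 mm high, 35 g, flat top with dark 5 mm holes. Origin: centre of its lower edge, z up; at the start 100 mm over the ledge, on the jar. Inner lugs hold it: turned anticlockwise (from above) 60 to 100 degrees it lifts straight off, 25 mm clears the rim. It does not rise while turning, turns easily, and stops dead clockwise. Grip it across any diameter.
- bead_a: Round ceramic bead, diameter 19 mm, 12 g; origin its centre. Starts in the jar: a clear straight tumbler on the stand's pivot, outside diameter 45 mm, bore 40, upright at the start with base at z 35 and open rim at z 125 mm. With the cap off, a push high on its back (-x side of the stand) tips it towards +x; upright is its stop the other way.
- bead_b: The second bead, same as the first. Tipping the jar takes about 0.2 N m (4 to 5 N near the rim); it stays at any angle it is left at and ends at a stop 126 degrees (2.2 rad) from upright, mouth down into the tray. Follow its back round the pivot, pushing first forward, then down. The beads roll out past about 105 degrees; go on to the stop.
Things that resemble listed ones, but are neither listed nor needed, are in the scene too. What is shaped like the cap but orange or red is not meant.

How it is judged (in metres and radians):
On the way, in this order (a step that is already met when the one before it is completed fails the run):
1. the cap is off the jar and lies upright on the cork pad (x of cap in the frame of stand between -0.025 and 0.025 m and y of cap in the frame of stand between 0.11 and 0.16 m and height (world z) of cap below 0.012 m and angle between cap's own z axis and vertical below 0.17 rad), for 0.2 s.
2. both beads have poured out into the tray (height (world z) of each of bead_a, bead_b below 0.03 m), for 0.2 s.
At the end, for the whole second after the job is handed in: The cap lies at rest and upright (within 10 degrees) on the cork pad, its centre within 25 mm of the pad's centre along each of the stand's axes, and both beads lie on the floor of the stand's tray, inside its rim (all of step 1 and all of step 2 and linear speed of cap below 0.03 m/s and x of bead_a in the frame of stand between -0.045 and 0.165 m and y of bead_a in the frame of stand between -0.065 and 0.065 m and x of bead_b in the frame of stand between -0.045 and 0.165 m and y of bead_b in the frame of stand between -0.065 and 0.065 m); the robot touches nothing.
It also fails if it takes over 58 s, if anything falls off the work surface, if the arm or the gripper's body presses on something with over 40 N, if the wrist force passes 120 N, or if a joint passes its speed limit or range.

## Working session

There is one attempt and no reset: what is moved stays moved. The work goes in short steps, Python scripts to look and compute and a tool call to move; the robot and the scene stay as the last step left them, time stands still between calls to the robot, and variables do not carry over. Pictures are saved under pics/ and viewed, at most 10 in all, crops included, and the job is handed in when it is done.

Besides the shell and the picture viewer there is one more tool, called after "Request:" as name([rows], argument=value, ...), one row to a line, values as JSON. drive_tool: Moves the arm, as the interface text tells. Its arguments: {"type":"object","properties":{"commands":{"type":"array"},"grip_force":{"type":"number"}},"required":["commands"]}

```bash
mkdir -p pics; ls; python3 - <<'E'
from plant import r
import cv2,numpy as np
s=r.get_state();print({k:np.round(v,3).tolist() for k,v in s.items()})
ims=[]
for c in("top","side"):
    d=r.capture(c);cv2.imwrite(f"pics/{c}1.png",d["frame"][:,:,::-1])
    print(c,d["fx"],d["cx"],d["cy"],np.round(d["world_from_camera"],3).tolist())
    for l in("stand","cap","bead_a"):
        for t in r.trace(l,c):print(l,round(t["score"],2),t["extent"])
E
```

```text
pics
{'time_s': 0.0, 'joints': [-50.129, 20.593, 0.633, -0.022, -70.136, -16.507], 'qd': [-0.13, -0.033, -0.011, 0.022, -0.077, 0.015], 'joint_torque': [-0.0, -58.27, 29.305, 6.997, 0.007, -0.0], 'tcp_pos': [0.267, -0.619, 0.226], 'eef_rot': [179.902, -0.008, -156.644], 'contact_force': [-0.094, 0.035, 0.3], 'moment': [0.001, -0.021, 0.02], 'gripper_force': 0.0, 'gripper_width': 0.088}
top 445.7091264274916 318.8304532963792 244.29798726954368 [[0.03, -0.974, 0.224, 0.31], [-1.0, -0.029, 0.009, -0.066], [-0.002, -0.224, -0.974, 0.742], [0.0, 0.0, 0.0, 1.0]]
stand 0.69 [190.0, 147.0, 337.3, 277.9]
stand 0.38 [277.5, 203.0, 316.2, 252.0]
cap 0.84 [356.9, 264.4, 394.3, 299.8]
cap 0.72 [308.7, 304.2, 347.0, 338.4]
cap 0.58 [274.9, 205.3, 315.4, 247.6]
side 440.0485347707545 316.6810267347231 231.99094018394433 [[0.723, -0.422, 0.547, 0.102], [-0.691, -0.457, 0.561, -0.412], [0.014, -0.783, -0.622, 0.478], [0.0, 0.0, 0.0, 1.0]]
stand 0.86 [222.6, 188.4, 403.7, 286.4]
cap 0.87 [293.6, 177.8, 338.8, 216.4]
cap 0.85 [253.0, 285.9, 293.5, 327.4]
cap 0.75 [325.7, 293.1, 366.5, 338.9]
```

View pics/top1.png

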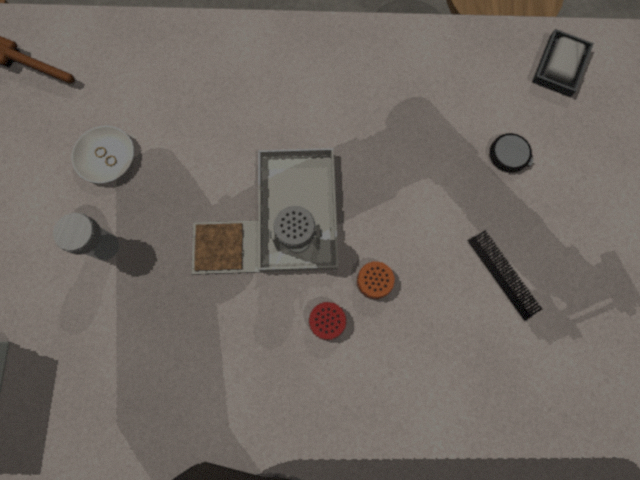

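View pics/side1.png

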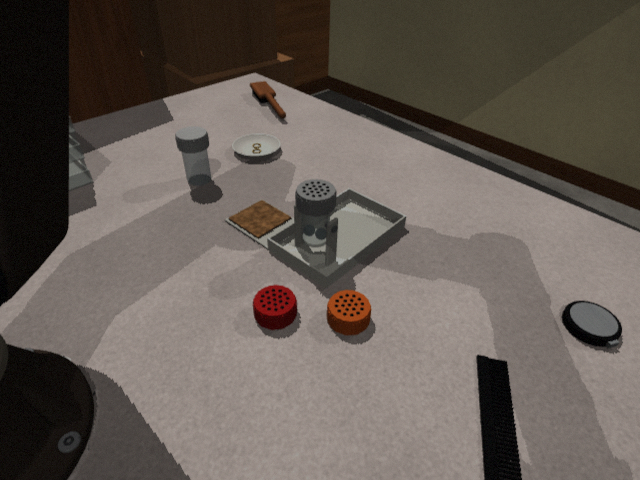

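Top view: the stand's tray has corners at (258,150), (334,150), (338,269) and (259,272), the aluminium cap sits at (295,227), and the cork pad is at (218,247). The stand's +x is image up, close to world +x. The orange and red decoys lie at (376,280) and (327,320). The side view agrees, with the cap at (316,190).

```bash
cat > h.py <<'E'
import numpy as np,cv2
from plant import r
def onz(d,uv,z,T=None):
    T=d["world_from_camera"] if T is None else T
    T=np.array(T);v=T[:3,:3]@[(uv[0]-d["cx"])/d["fx"],(uv[1]-d["cy"])/d["fy"],1]
    return (T[:3,3]+v*(z-T[2,3])/v[2])
E
python3 - <<'E'
from h import *
d=r.capture("top")
print("tray",[np.round(onz(d,p,.025)[:2],4).tolist() for p in((258,150),(334,150),(338,269),(259,272))])
f=d["frame"].astype(int);m=((f[...,0]-f[...,2])>25).astype(np.uint8);m[:, :185]=0;m[:,255:]=0;m[:210]=0;m[285:]=0
rc=cv2.minAreaRect(cv2.findNonZero(m));print(rc)
b=cv2.boxPoints(rc);print("pad",onz(d,rc[0],.008),[np.round(onz(d,p,.008)[:2],4).tolist() for p in b])
print("capTop",onz(d,(295,226),.128))
for t in r.trace("cap","top"):
    ys,xs=np.nonzero(t["pixels"]);print(t["extent"],onz(d,(xs.mean(),ys.mean()),.122))
s=r.capture("side");print("capSide",onz(s,(316,189.5),.128))
for t in r.trace("cap","side"):
    ys,xs=np.nonzero(t["pixels"]);print(t["extent"],onz(s,(xs.mean(),ys.mean()),.114))
E
```

```text
tray [[0.6398, 0.0507], [0.6437, -0.0812], [0.4348, -0.0924], [0.4259, 0.036]]
((217.5, 246.0), (46.0, 47.0), 90.0)
pad [0.47093039 0.11116897 0.008     ] [[0.51, 0.1546], [0.5124, 0.0743], [0.4328, 0.0687], [0.4305, 0.1472]]
capTop [ 0.47716532 -0.02605202  0.128     ]
[309.0, 302.2, 345.4, 338.4] [ 0.34556767 -0.07476974  0.122     ]
[355.4, 262.2, 396.6, 298.4] [ 0.40376207 -0.14064597  0.122     ]
[275.3, 205.8, 316.2, 252.8] [ 0.47690939 -0.02451848  0.122     ]
capSide [ 0.47817256 -0.02378957  0.128     ]
[328.0, 294.7, 368.3, 336.3] [ 0.35134824 -0.2077261   0.114     ]
[249.7, 282.8, 296.6, 328.8] [ 0.29785969 -0.14746321  0.114     ]
[295.6, 178.1, 337.8, 215.9] [ 0.4782392  -0.02196437  0.114     ]
```

Stand origin is about (0.477, -0.0245) with a yaw of about 3°, and the pad is at about (0.470, 0.111). I'm moving above the cap.

Request:
drive_tool([
  {"tx": 0.349,"ty": 0.992,"turn": -0.16,"hand": 0},
  {"tx": 0.349,"ty": 0.992,"turn": -0.16,"hand": 0},
  {"tx": 0.349,"ty": 0.992,"turn": -0.16,"hand": 0},
  {"tx": 0.349,"ty": 0.992,"turn": -0.16,"hand": 0},
  {"tx": 0.349,"ty": 0.992,"turn": -0.16,"hand": 0},
  {"tx": 0.349,"ty": 0.992,"turn": -0.16,"hand": 0},
  {"tx": 0.349,"ty": 0.992,"turn": -0.16,"hand": 0},
  {"tx": 0.349,"ty": 0.992,"turn": -0.16,"hand": 0},
  {"tx": 0.349,"ty": 0.992,"turn": -0.16,"hand": 0},
  {"tx": 0.349,"ty": 0.992,"turn": -0.16,"hand": 0},
])

```text
invalid input
```

Request:
drive_tool([
  {"hand": 0,"tx": 0.349,"ty": 0.992,"tz": 0,"turn": -0.16},
  {"hand": 0,"tx": 0.349,"ty": 0.992,"tz": 0,"turn": -0.16},
  {"hand": 0,"tx": 0.349,"ty": 0.992,"tz": 0,"turn": -0.16},
  {"hand": 0,"tx": 0.349,"ty": 0.992,"tz": 0,"turn": -0.16},
  {"hand": 0,"tx": 0.349,"ty": 0.992,"tz": 0,"turn": -0.16},
  {"hand": 0,"tx": 0.349,"ty": 0.992,"tz": 0,"turn": -0.16},
  {"hand": 0,"tx": 0.349,"ty": 0.992,"tz": 0,"turn": -0.16},
  {"hand": 0,"tx": 0.349,"ty": 0.992,"tz": 0,"turn": -0.16},
  {"hand": 0,"tx": 0.349,"ty": 0.992,"tz": 0,"turn": -0.16},
  {"hand": 0,"tx": 0.349,"ty": 0.992,"tz": 0,"turn": -0.16},
], grip_force=15)

```text
time_s: 1.6
tcp_pos: [0.4339, -0.146, 0.2271]
eef_rot: [-180.0, 0.1, -171.0]
contact_force: [1.2, -1.2, -0.6]
gripper_width: 0.0878
gripper_force: 0.0
```

Request:
drive_tool([
  {"hand": 0,"tx": 0.072,"ty": 0.205,"tz": 0,"turn": 0},
  {"hand": 0,"tx": 0.072,"ty": 0.205,"tz": 0,"turn": 0},
  {"hand": 0,"tx": 0.072,"ty": 0.205,"tz": 0,"turn": 0},
  {"hand": 0,"tx": 0.072,"ty": 0.205,"tz": 0,"turn": 0},
  {"hand": 0,"tx": 0.072,"ty": 0.205,"tz": 0,"turn": 0},
])

```text
time_s: 2.1
tcp_pos: [0.4768, -0.0244, 0.2265]
eef_rot: [-180.0, -0.0, -170.9]
contact_force: [0.0, -0.7, 0.2]
gripper_width: 0.0876
gripper_force: 0.0
```

```bash
python3 - <<'E'
from h import *
from scipy.spatial.transform import Rotation as R
s=r.get_state();print(s["tcp_pos"],s["eef_rot"])
d=r.capture("wrist");cv2.imwrite("pics/w1.png",d["frame"][:,:,::-1])
T=np.eye(4);T[:3,:3]=R.from_euler("xyz",s["eef_rot"],degrees=True).as_matrix();T[:3,3]=s["tcp_pos"]
print(np.round(d["T_tool_cam"],3).tolist())
W=T@np.array(d["T_tool_cam"])
for t in r.trace("cap","wrist"):
    ys,xs=np.nonzero(t["pixels"]);print(t["score"],t["extent"],onz(d,(xs.mean(),ys.mean()),.128,W))
E
```

```text
[ 0.47678664 -0.02435362  0.22651695] [-1.79998937e+02 -1.42701004e-02 -1.70928651e+02]
[[-0.0, -0.956, -0.293, 0.08], [1.0, -0.0, -0.0, -0.0], [0.0, -0.293, 0.956, -0.156], [0.0, 0.0, 0.0, 1.0]]
0.93 [178.0, 107.0, 242.3, 169.7] [ 0.41339899 -0.11788275  0.128     ]
0.68 [287.0, 199.3, 361.0, 278.6] [ 0.47535731 -0.02455853  0.128     ]
0.64 [260.0, 48.9, 322.2, 113.6] [ 0.36573125 -0.06440315  0.128     ]
```

View pics/w1.png

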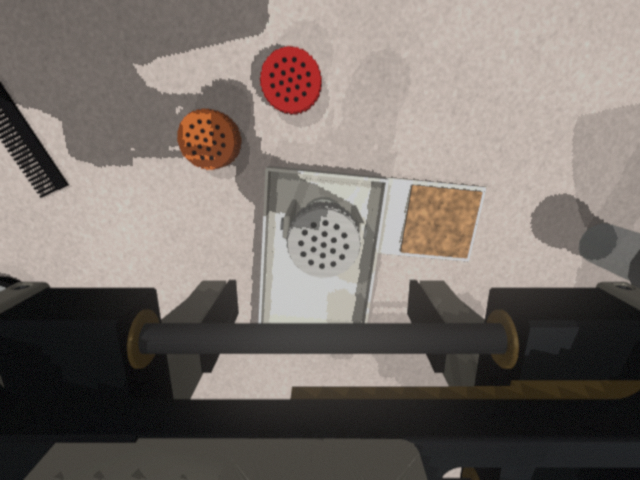

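The wrist view shows the cap centred at (323,241), which agrees with the other estimates. The cork pad is centred near (441,220). I'm descending and closing.

Request:
drive_tool([
  {"hand": 0,"tx": 0,"ty": 0,"tz": -0.07,"turn": 0},
  {"hand": 0,"tx": 0,"ty": 0,"tz": -0.14,"turn": 0},
  {"hand": 0,"tx": 0,"ty": 0,"tz": -0.18,"turn": 0},
  {"hand": 0,"tx": 0,"ty": 0,"tz": -0.206,"turn": 0},
  {"hand": 0,"tx": 0,"ty": 0,"tz": -0.206,"turn": 0},
  {"hand": 0.4,"tx": 0,"ty": 0,"tz": -0.206,"turn": 0},
  {"hand": 0.6,"tx": 0,"ty": 0,"tz": -0.206,"turn": 0},
  {"hand": 0.6,"tx": 0,"ty": 0,"tz": -0.206,"turn": 0},
  {"hand": 0.6,"tx": 0,"ty": 0,"tz": -0.206,"turn": 0},
  {"hand": 0.6,"tx": 0,"ty": 0,"tz": -0.206,"turn": 0},
], grip_force=15)

```text
time_s: 3.2
tcp_pos: [0.4772, -0.0246, 0.1036]
eef_rot: [180.0, 0.1, -171.0]
contact_force: [-1.3, 2.4, 5.2]
gripper_width: 0.0578
gripper_force: 15.0
```

Request:
drive_tool([
  {"hand": 0.6,"tx": 0,"ty": 0,"tz": 0,"turn": 0.09},
  {"hand": 0.6,"tx": 0,"ty": 0,"tz": 0,"turn": 0.18},
  {"hand": 0.6,"tx": 0,"ty": 0,"tz": 0,"turn": 0.27},
  {"hand": 0.6,"tx": 0,"ty": 0,"tz": 0,"turn": 0.36},
  {"hand": 0.6,"tx": 0,"ty": 0,"tz": 0,"turn": 0.45},
  {"hand": 0.6,"tx": 0,"ty": 0,"tz": 0,"turn": 0.54},
  {"hand": 0.6,"tx": 0,"ty": 0,"tz": 0,"turn": 0.63},
  {"hand": 0.6,"tx": 0,"ty": 0,"tz": 0,"turn": 0.72},
  {"hand": 0.6,"tx": 0,"ty": 0,"tz": 0,"turn": 0.81},
  {"hand": 0.6,"tx": 0,"ty": 0,"tz": 0,"turn": 0.9},
])

```text
time_s: 4.2
tcp_pos: [0.4791, -0.0267, 0.1042]
eef_rot: [-179.8, -0.2, -89.6]
contact_force: [9.6, -17.0, -0.9]
gripper_width: 0.0579
gripper_force: 15.2
```

Request:
drive_tool([
  {"hand": 0.6,"tx": 0,"ty": 0,"tz": 0,"turn": 0.02},
  {"hand": 0.6,"tx": 0,"ty": 0,"tz": 0.01,"turn": 0.02},
  {"hand": 0.6,"tx": 0,"ty": 0,"tz": 0.02,"turn": 0.02},
  {"hand": 0.6,"tx": 0,"ty": 0,"tz": 0.03,"turn": 0.02},
])

```text
time_s: 4.6
tcp_pos: [0.479, -0.0258, 0.1212]
eef_rot: [-179.8, -0.1, -88.2]
contact_force: [12.1, -11.0, -13.7]
gripper_width: 0.0575
gripper_force: 15.0
```

Request:
drive_tool([
  {"hand": 0.6,"tx": 0,"ty": 0,"tz": 0.01,"turn": 0},
  {"hand": 0.6,"tx": 0,"ty": 0,"tz": 0.01,"turn": 0},
])

```text
time_s: 4.8
tcp_pos: [0.4773, -0.025, 0.1276]
eef_rot: [-179.9, 0.0, -88.2]
contact_force: [-0.3, 0.3, -0.0]
gripper_width: 0.0578
gripper_force: 15.0
```

```bash
python3 - <<'E'
from h import *
s=r.get_state();print(s["contact_force"],s["moment"])
d=r.capture("side");f=d["frame"][120:300,220:420,::-1];cv2.imwrite("pics/s2.png",cv2.resize(f,None,fx=3.5,fy=3.3,interpolation=2))
E
```

```text
[-0.25987228  0.28700611 -0.03833254] [ 0.04952751  0.06911266 -0.01335308]
```

View pics/s2.png

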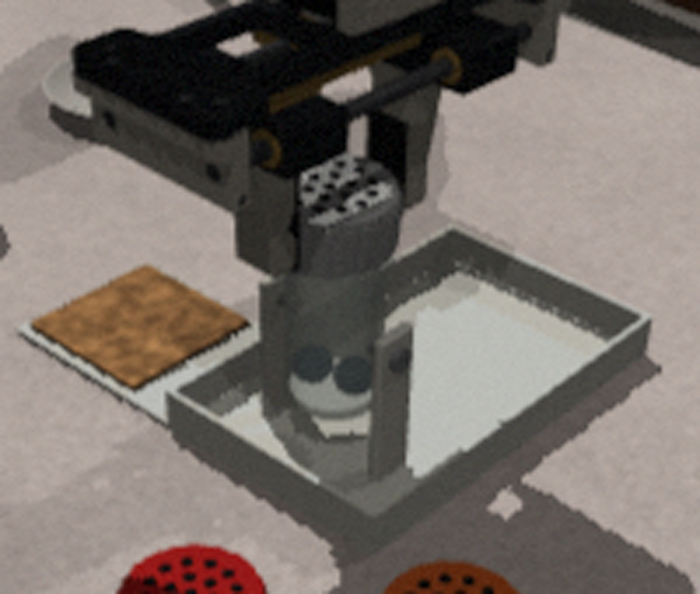

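The crop shows the cap gripped and moving up off the jar, with both beads still inside and contact force near zero. I'll lift clear and carry it to the pad.

Request:
drive_tool([
  {"hand": 0.6,"tx": 0,"ty": 0,"tz": 0.04,"turn": 0},
  {"hand": 0.6,"tx": 0,"ty": 0,"tz": 0.09,"turn": 0},
  {"hand": 0.6,"tx": 0,"ty": 0,"tz": 0.09,"turn": 0},
  {"hand": 0.6,"tx": -0.006,"ty": 0.07,"tz": 0.09,"turn": 0},
  {"hand": 0.6,"tx": -0.011,"ty": 0.14,"tz": 0.09,"turn": 0},
  {"hand": 0.6,"tx": -0.011,"ty": 0.2,"tz": 0.09,"turn": 0},
  {"hand": 0.6,"tx": -0.011,"ty": 0.227,"tz": 0.09,"turn": 0},
  {"hand": 0.6,"tx": -0.011,"ty": 0.227,"tz": 0.09,"turn": 0},
])

```text
time_s: 5.65
tcp_pos: [0.4699, 0.1129, 0.1804]
eef_rot: [180.0, -0.0, -88.1]
contact_force: [-0.2, -0.6, -1.5]
gripper_width: 0.0578
gripper_force: 15.0
```

```bash
python3 - <<'E'
from h import *
s=r.get_state();print(s["tcp_pos"],s["contact_force"])
d=r.capture("side");f=d["frame"][60:300,160:420,::-1];cv2.imwrite("pics/s3.png",cv2.resize(f,None,fx=2.5,fy=2.5,interpolation=2))
for t in r.trace("cap","side"):print(t["score"],t["extent"])
E
```

```text
[0.4699057  0.11290359 0.18040252] [-0.19642868 -0.61126149 -1.50916291]
0.73 [235.1, 104.4, 269.9, 140.5]
0.65 [252.9, 284.7, 295.8, 326.5]
0.62 [327.8, 293.9, 368.0, 336.0]
```

View pics/s3.png

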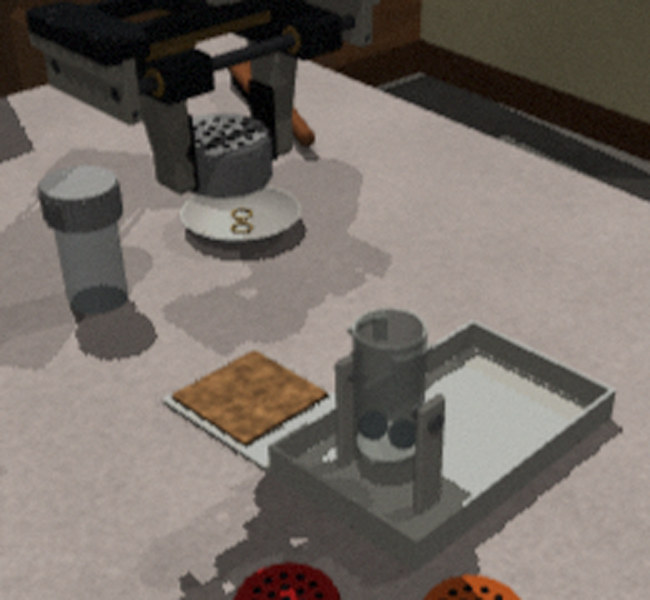

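The crop shows the cap level in the fingers above the pad, and the open jar with both beads. I'll lower in small steps.

Request:
drive_tool([
  {"hand": 0.6,"tx": 0,"ty": -0.003,"tz": -0.06,"turn": 0},
  {"hand": 0.6,"tx": 0,"ty": -0.003,"tz": -0.13,"turn": 0},
  {"hand": 0.6,"tx": 0,"ty": -0.003,"tz": -0.19,"turn": 0},
  {"hand": 0.6,"tx": 0,"ty": -0.003,"tz": -0.23,"turn": 0},
  {"hand": 0.6,"tx": 0,"ty": -0.003,"tz": -0.255,"turn": 0},
  {"hand": 0.6,"tx": 0,"ty": -0.003,"tz": -0.265,"turn": 0},
  {"hand": 0.6,"tx": 0,"ty": -0.003,"tz": -0.265,"turn": 0},
])

```text
time_s: 6.45
tcp_pos: [0.4698, 0.1083, 0.0214]
eef_rot: [179.9, -0.1, -88.3]
contact_force: [-0.6, 1.0, 0.5]
gripper_width: 0.0575
gripper_force: 15.0
```

Request:
drive_tool([
  {"hand": 0.6,"tx": 0,"ty": 0,"tz": -0.004,"turn": 0},
  {"hand": 0.6,"tx": 0,"ty": 0,"tz": -0.008,"turn": 0},
  {"hand": 0.6,"tx": 0,"ty": 0,"tz": -0.008,"turn": 0},
])

```text
time_s: 6.75
tcp_pos: [0.4704, 0.1096, 0.0176]
eef_rot: [-180.0, 0.0, -88.2]
contact_force: [0.0, -0.5, -0.8]
gripper_width: 0.0579
gripper_force: 15.0
```

Request:
drive_tool([
  {"hand": 0.6,"tx": 0,"ty": 0,"tz": -0.004,"turn": 0},
  {"hand": 0.6,"tx": 0,"ty": 0,"tz": -0.007,"turn": 0},
  {"hand": 0.6,"tx": 0,"ty": 0,"tz": -0.007,"turn": 0},
])

```text
time_s: 7.05
tcp_pos: [0.4707, 0.11, 0.0133]
eef_rot: [-179.9, 0.0, -88.2]
contact_force: [-1.2, 1.8, 3.6]
gripper_width: 0.0576
gripper_force: 15.0
```

Request:
drive_tool([
  {"hand": 0.6,"tx": 0,"ty": 0,"tz": -0.002,"turn": 0},
  {"hand": 0.6,"tx": 0,"ty": 0,"tz": -0.003,"turn": 0},
  {"hand": 0.6,"tx": 0,"ty": 0,"tz": -0.003,"turn": 0},
])

```text
time_s: 7.35
tcp_pos: [0.4709, 0.1101, 0.0122]
eef_rot: [-179.9, 0.0, -88.2]
contact_force: [-4.4, 2.0, 12.2]
gripper_width: 0.0581
gripper_force: 15.0
```

Contact. I'm releasing and rising.

Request:
drive_tool([
  {"hand": 0.4,"tx": 0,"ty": 0,"tz": 0,"turn": 0},
  {"hand": 0.2,"tx": 0,"ty": 0,"tz": 0,"turn": 0},
  {"hand": 0,"tx": 0,"ty": 0,"tz": 0,"turn": 0},
  {"hand": 0,"tx": 0,"ty": 0,"tz": 0,"turn": 0},
  {"hand": 0,"tx": 0,"ty": 0,"tz": 0.04,"turn": 0},
  {"hand": 0,"tx": 0,"ty": 0,"tz": 0.1,"turn": 0},
  {"hand": 0,"tx": 0,"ty": 0,"tz": 0.17,"turn": 0},
  {"hand": 0,"tx": 0,"ty": 0,"tz": 0.25,"turn": 0},
  {"hand": 0,"tx": 0,"ty": 0,"tz": 0.31,"turn": 0},
  {"hand": 0,"tx": 0,"ty": 0,"tz": 0.31,"turn": 0},
])

```text
time_s: 8.35
tcp_pos: [0.4728, 0.1106, 0.2025]
eef_rot: [-179.5, 0.2, -88.2]
contact_force: [-0.2, -0.2, -0.8]
gripper_width: 0.0876
gripper_force: 0.0
```

```bash
python3 - <<'E'
from h import *
from scipy.spatial.transform import Rotation as R
s=r.get_state();print(s["tcp_pos"])
d=r.capture("side");r.trace
f=d["frame"][100:300,200:420,::-1];cv2.imwrite("pics/s4.png",cv2.resize(f,None,fx=2.7,fy=2.7,interpolation=2))
for t in r.trace("cap","side"):
    ys,xs=np.nonzero(t["pixels"]);print(t["score"],t["extent"],onz(d,(xs.mean(),ys.mean()),.024))
E
```

```text
[0.47284374 0.11061266 0.20249343]
0.96 [238.3, 193.2, 276.1, 224.5] [0.46763945 0.11305957 0.024     ]
0.82 [252.4, 283.0, 296.9, 331.4] [ 0.34618082 -0.08207355  0.024     ]
0.8 [329.2, 293.4, 370.0, 336.0] [ 0.41330394 -0.15703867  0.024     ]
```

View pics/s4.png

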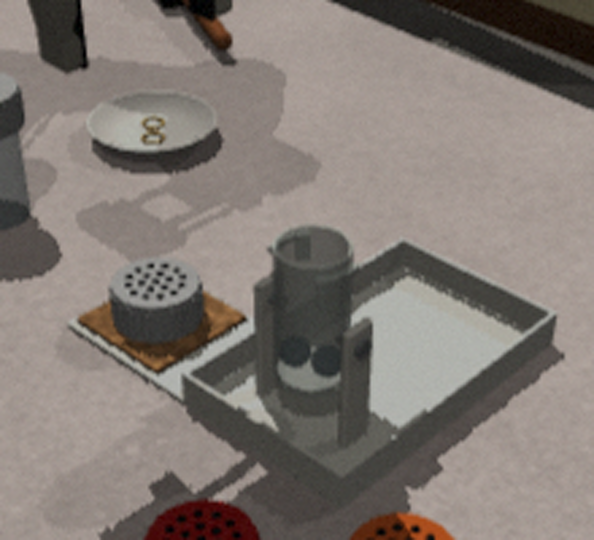

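The cap lies flat, holes up, at (0.468, 0.113), centred on the pad. The open jar is upright with its beads. Next I shut the hand, turn it square to the stand, and go behind the jar.

Request:
drive_tool([
  {"hand": 1,"tx": -0.09,"ty": 0,"tz": 0,"turn": -0.09},
  {"hand": 1,"tx": -0.09,"ty": -0.06,"tz": 0,"turn": -0.18},
  {"hand": 1,"tx": -0.09,"ty": -0.12,"tz": 0,"turn": -0.27},
  {"hand": 1,"tx": -0.09,"ty": -0.18,"tz": 0,"turn": -0.36},
  {"hand": 1,"tx": -0.09,"ty": -0.23,"tz": 0,"turn": -0.45},
  {"hand": 1,"tx": -0.09,"ty": -0.23,"tz": 0,"turn": -0.54},
  {"hand": 1,"tx": -0.09,"ty": -0.23,"tz": 0,"turn": -0.63},
  {"hand": 1,"tx": -0.09,"ty": -0.23,"tz": 0,"turn": -0.72},
  {"hand": 1,"tx": -0.09,"ty": -0.23,"tz": 0,"turn": -0.81},
  {"hand": 1,"tx": -0.09,"ty": -0.23,"tz": 0,"turn": -0.9},
])

```text
time_s: 9.45
tcp_pos: [0.4152, -0.0289, 0.1956]
eef_rot: [-180.0, -0.2, -169.6]
contact_force: [0.1, 0.1, -0.1]
gripper_width: 0.0132
gripper_force: 0.0
```

Request:
drive_tool([
  {"hand": 1,"tx": 0,"ty": 0,"tz": 0,"turn": -0.085},
  {"hand": 1,"tx": 0,"ty": 0,"tz": 0,"turn": -0.085},
  {"hand": 1,"tx": 0,"ty": 0,"tz": 0,"turn": -0.085},
])

```text
time_s: 9.75
tcp_pos: [0.4156, -0.0288, 0.1962]
eef_rot: [-180.0, -0.1, -176.7]
contact_force: [0.7, 0.5, -0.7]
gripper_width: 0.0004
gripper_force: 0.0
```

Request:
drive_tool([
  {"hand": 1,"tx": 0,"ty": 0,"tz": -0.06,"turn": 0},
  {"hand": 1,"tx": 0,"ty": 0,"tz": -0.12,"turn": 0},
  {"hand": 1,"tx": 0,"ty": 0,"tz": -0.139,"turn": 0},
  {"hand": 1,"tx": 0.01,"ty": 0.001,"tz": -0.139,"turn": 0},
  {"hand": 1,"tx": 0.02,"ty": 0.001,"tz": -0.139,"turn": 0},
  {"hand": 1,"tx": 0.03,"ty": 0.002,"tz": -0.139,"turn": 0},
  {"hand": 1,"tx": 0.04,"ty": 0.002,"tz": -0.139,"turn": 0},
  {"hand": 1,"tx": 0.047,"ty": 0.003,"tz": -0.139,"turn": 0},
  {"hand": 1,"tx": 0.047,"ty": 0.003,"tz": -0.139,"turn": 0},
])

```text
time_s: 10.65
tcp_pos: [0.4453, -0.0266, 0.1141]
eef_rot: [180.0, 0.0, -176.9]
contact_force: [-0.2, 0.1, 0.8]
gripper_width: 0.0005
gripper_force: 0.0
```

Request:
drive_tool([
  {"hand": 1,"tx": 0.009,"ty": 0,"tz": 0.004,"turn": 0},
  {"hand": 1,"tx": 0.017,"ty": 0.001,"tz": 0.007,"turn": 0},
  {"hand": 1,"tx": 0.027,"ty": 0.001,"tz": 0.009,"turn": 0},
  {"hand": 1,"tx": 0.036,"ty": 0.002,"tz": 0.009,"turn": 0},
  {"hand": 1,"tx": 0.046,"ty": 0.002,"tz": 0.009,"turn": 0},
  {"hand": 1,"tx": 0.055,"ty": 0.003,"tz": 0.007,"turn": 0},
  {"hand": 1,"tx": 0.064,"ty": 0.003,"tz": 0.004,"turn": 0},
  {"hand": 1,"tx": 0.073,"ty": 0.004,"tz": 0,"turn": 0},
  {"hand": 1,"tx": 0.081,"ty": 0.004,"tz": -0.006,"turn": 0},
  {"hand": 1,"tx": 0.088,"ty": 0.005,"tz": -0.012,"turn": 0},
])

```text
time_s: 11.65
tcp_pos: [0.5013, -0.0234, 0.109]
eef_rot: [-180.0, 0.4, -176.8]
contact_force: [2.5, -2.9, 9.9]
gripper_width: 0.0006
gripper_force: 4.4
```

```bash
python3 - <<'E'
from h import *
s=r.get_state();print(s["tcp_pos"],s["contact_force"])
d=r.capture("side")
f=d["frame"][100:300,200:420,::-1];cv2.imwrite("pics/s5.png",cv2.resize(f,None,fx=2.7,fy=2.7,interpolation=2))
E
```

```text
[ 0.50132035 -0.02340031  0.10901145] [ 2.46478613 -2.8514878   9.87011218]
```

View pics/s5.png

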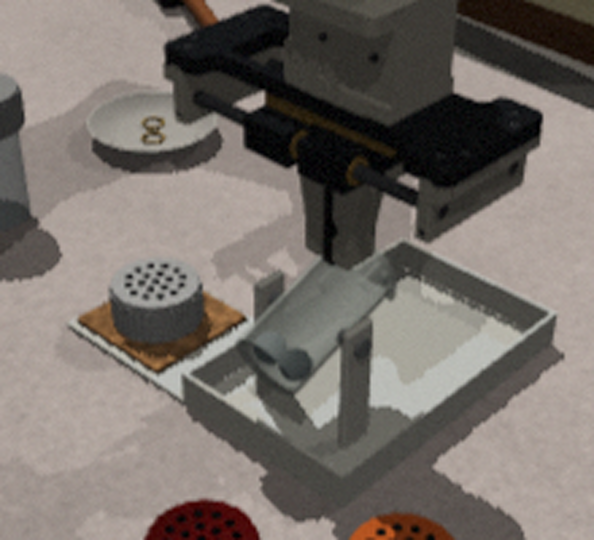

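The side view shows the jar tipped to about 70° and following well, with the beads still at its base around (280,360) in the crop. I'll go on more slowly, over the top and down.

Request:
drive_tool([
  {"hand": 1,"tx": 0.005,"ty": 0,"tz": -0.005,"turn": 0},
  {"hand": 1,"tx": 0.009,"ty": 0,"tz": -0.01,"turn": 0},
  {"hand": 1,"tx": 0.017,"ty": 0.001,"tz": -0.013,"turn": 0},
  {"hand": 1,"tx": 0.025,"ty": 0.001,"tz": -0.016,"turn": 0},
  {"hand": 1,"tx": 0.03,"ty": 0.002,"tz": -0.018,"turn": 0},
  {"hand": 1,"tx": 0.035,"ty": 0.002,"tz": -0.02,"turn": 0},
  {"hand": 1,"tx": 0.038,"ty": 0.002,"tz": -0.022,"turn": 0},
  {"hand": 1,"tx": 0.04,"ty": 0.002,"tz": -0.025,"turn": 0},
  {"hand": 1,"tx": 0.042,"ty": 0.002,"tz": -0.027,"turn": 0},
  {"hand": 1,"tx": 0.044,"ty": 0.002,"tz": -0.03,"turn": 0},
])

```text
time_s: 12.7
tcp_pos: [0.5241, -0.0226, 0.0888]
eef_rot: [-180.0, 0.0, -176.9]
contact_force: [-2.6, -0.0, 5.5]
gripper_width: 0.0006
gripper_force: 2.2
```

Request:
drive_tool([
  {"hand": 1,"tx": 0.001,"ty": 0,"tz": -0.003,"turn": 0},
  {"hand": 1,"tx": 0.003,"ty": 0,"tz": -0.006,"turn": 0},
  {"hand": 1,"tx": 0.004,"ty": 0,"tz": -0.009,"turn": 0},
  {"hand": 1,"tx": 0.006,"ty": 0,"tz": -0.013,"turn": 0},
  {"hand": 1,"tx": 0.007,"ty": 0,"tz": -0.016,"turn": 0},
  {"hand": 1,"tx": 0.008,"ty": 0,"tz": -0.019,"turn": 0},
  {"hand": 1,"tx": 0.009,"ty": 0,"tz": -0.022,"turn": 0},
  {"hand": 1,"tx": 0.01,"ty": 0.001,"tz": -0.025,"turn": 0},
  {"hand": 1,"tx": 0.01,"ty": 0.001,"tz": -0.027,"turn": 0},
  {"hand": 1,"tx": 0.01,"ty": 0.001,"tz": -0.027,"turn": 0},
])

```text
time_s: 13.7
tcp_pos: [0.5308, -0.0219, 0.0727]
eef_rot: [-180.0, 0.1, -176.9]
contact_force: [2.0, -2.0, 4.7]
gripper_width: 0.0008
gripper_force: 2.1
```

Request:
drive_tool([
  {"hand": 1,"tx": 0,"ty": 0,"tz": -0.002,"turn": 0},
  {"hand": 1,"tx": 0,"ty": 0,"tz": -0.004,"turn": 0},
  {"hand": 1,"tx": 0,"ty": 0,"tz": -0.004,"turn": 0},
])

```text
time_s: 14.0
tcp_pos: [0.5313, -0.0218, 0.0715]
eef_rot: [-180.0, 0.2, -176.8]
contact_force: [0.0, -0.6, 14.5]
gripper_width: 0.0005
gripper_force: 5.5
```

```bash
python3 - <<'E'
from h import *
d=r.capture("side")
f=d["frame"][100:300,200:420,::-1];cv2.imwrite("pics/s6.png",cv2.resize(f,None,fx=2.7,fy=2.7,interpolation=2))
for t in r.trace("bead_a","side"):
    ys,xs=np.nonzero(t["pixels"]);print(t["score"],t["extent"],onz(d,(xs.mean(),ys.mean()),.0125))
E
```

```text
0.65 [349.1, 211.2, 359.4, 219.6] [ 0.59321153 -0.003228    0.0125    ]
```

View pics/s6.png

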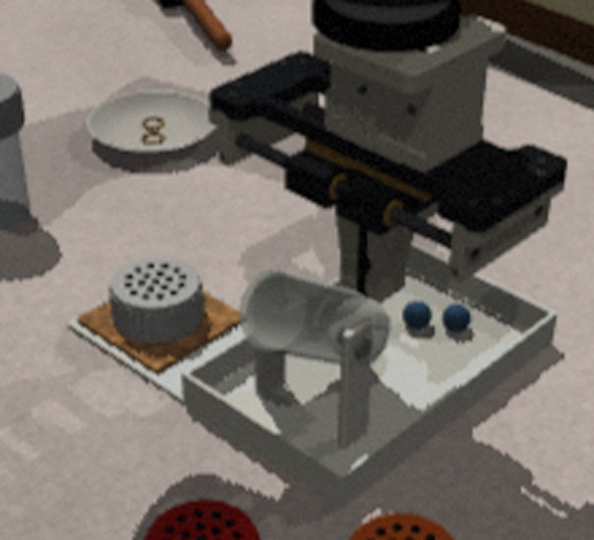

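Force has risen to 14 N at the stop, and both blue beads lie in the tray at (418,316) and (456,318). The cap is still on the pad. I'm retreating upward.

Request:
drive_tool([
  {"hand": 1,"tx": 0,"ty": 0,"tz": 0.03,"turn": 0},
  {"hand": 1,"tx": 0,"ty": 0,"tz": 0.1,"turn": 0},
  {"hand": 1,"tx": 0,"ty": 0,"tz": 0.17,"turn": 0},
  {"hand": 1,"tx": 0,"ty": 0,"tz": 0.22,"turn": 0},
  {"hand": 1,"tx": 0,"ty": 0,"tz": 0.22,"turn": 0},
  {"hand": 1,"tx": 0,"ty": 0,"tz": 0.22,"turn": 0},
  {"hand": 1,"tx": 0,"ty": 0,"tz": 0.22,"turn": 0},
  {"hand": 1,"tx": 0,"ty": 0,"tz": 0.22,"turn": 0},
])

```text
time_s: 14.9
tcp_pos: [0.5288, -0.0221, 0.2005]
eef_rot: [-180.0, -0.1, -176.9]
contact_force: [0.3, 0.9, 0.0]
gripper_width: 0.0008
gripper_force: 0.0
```

```bash
python3 - <<'E'
from h import *
d=r.capture("side")
f=d["frame"][100:300,200:420,::-1];cv2.imwrite("pics/s7.png",cv2.resize(f,None,fx=2.7,fy=2.7,interpolation=2))
for t in r.trace("bead_a","side"):
    ys,xs=np.nonzero(t["pixels"]);print(t["score"],t["extent"],onz(d,(xs.mean(),ys.mean()),.0125))
E
```

```text
0.49 [344.9, 210.7, 360.0, 217.9] [ 0.59311528 -0.00316802  0.0125    ]
```

View pics/s7.png

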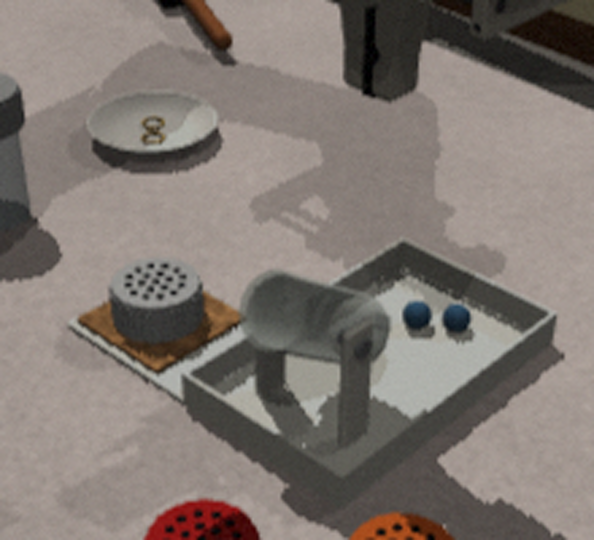

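The beads are at rest in the tray at (418,316) and (456,318), the cap is on the pad, and the arm is clear. Handing in.

```bash
python3 -c "
from plant import r
print(r.close_job())"
```

```text
the job is handed in; nothing more can be done
None
```

The job is handed in at about 15 s of robot time: the last picture shows the cap lying flat, holes up, on the cork pad, both beads at rest in the tray and the arm clear, but `close_job()` returned no verdict.

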